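# Clamp the photo card and hold the spring clip open at its edge

### The job

Turn the stand's round sleeve clockwise all the way to its stop, so that its jaws close on the foot of the photo card; then pick up the spring clip by its two handles, squeeze them so that its jaws gape, and bring it to the card's upright side edge nearest the robot so that the open jaws straddle the middle part of that edge without touching the card. Finish while holding it there, still squeezed well open and clear of the stand, so that I can slip a ticket in before it bites. Never let it bite or shove the card, and leave the other things on the bench where they are.

Things in the scene. Friction and masses are not known exactly. Their poses are not given: they have to be found in the camera images.
- stand: Card stand fixed to the bench: dark steel base plate 90 mm (its x) by 180 mm (its y, from -45 to +135 mm), 12 mm thick, with two jaws and a round sleeve. Origin on the bench surface under the middle of the card slot; x along the slot (roughly away from the robot), y towards the sleeve, z up.
- sleeve_grip (a point): Point on the sleeve's upright axis, 50 mm above the bench, at stand x 0, y 95 mm: a good height for the TCP. The sleeve is a ribbed aluminium cylinder 44 mm in diameter from 28 to 66 mm above the bench on a 54 mm round housing, beside the card.
- sleeve (a joint): Turn of the sleeve in rad; grows clockwise seen from above, starts between 0 and 0.3, hard stop at 1.4. Both jaws move in together, 2.4 mm each per rad; they meet the card at about 1.25 and press it firmly at the stop. Stiff by friction (about 0.2 N m, up to twice that when the jaws press), stays where left.
- jaw_l: The stand's jaw on the sleeve side (stand +y): upright aluminium block with rubber lining, 60 x 12 x 24 mm, top 36 mm above the bench. Origin at the middle of its underside, 12 mm above the bench; slides along stand y. The two jaws face each other across the slot, 12 mm apart at sleeve 0.
- jaw_r: The other jaw, mirror image (stand -y).
- card: Loose stiff photo card, 130 mm long (its x), 6 mm thick (its y), 85 mm high (its z), about 50 g, standing on edge in the stand's slot on the base plate. Origin at the centre of its underside, 12 mm above the bench; x runs along the slot, away from the robot, so the upright edge nearest the robot is at x = -65 mm, 20 mm beyond the base plate.
- card_edge (a point): Middle of the card's upright edge nearest the robot (card x -65 mm, half height, 42.5 mm above its underside).
- clip: Loose steel spring clip, 95 mm long, 36 mm wide, 100 g, lying on its side so that its hinge axis is upright, jaws at one end, splayed flat handles at the other. Origin on the hinge axis at the underside; x from the hinge to the jaw tips (45 mm), y across, z up along the hinge (0 to 36 mm). Handles run back to x = -48 mm, 47 mm apart over their outer ends when released.
- clip_mouth (a point): Point midway between the two jaw tips, x = 45 mm from the hinge, at half width (18 mm above the underside).
- clip_grip (a point): Point midway between the handles, x = -30 mm, at half width (18 mm above the underside): where to squeeze. Released, the handles are about 38 mm wide over their outsides here; squeezed home they are parallel and 24 mm wide. Squeezing here takes about 5 N at first and 10 N fully, then a hard stop.
- clip_l (a joint): Opening of the +y half of the clip about the hinge, rad: 0 shut, 0.25 fully open (hard stop, jaw tips gape about 22 mm). Both halves move alike; the spring shuts them when released.
- clip_r (a joint): The same for the -y half.
- controller: Purple plastic game controller, about 85 x 150 x 42 mm; origin under its centre. Leave alone.
- jar: Glass jar with steel twist cap, 72 mm diameter, 95 mm high; origin under its centre. Leave alone.
- bowl: White ceramic bowl, 124 mm across, 50 mm high; origin under its centre. Leave alone.
- ring: Steel ring, 60 mm outside, 10 mm high, lying flat; origin under its centre. Leave alone.
- remote: Black remote control, 160 x 44 x 18 mm, lying flat, origin under its centre. Leave alone.
- mug: Blue ceramic mug, 76 mm across, 90 mm high, handle at its y; origin under its centre. Leave alone.
Mind the look-alikes: they are no part of the job. What is shaped like the card but turquoise is not meant. What is shaped like the stand but purple is not meant.

How it is judged (in metres and radians):
On the way, in this order (a step that is already met when the one before it is completed fails the run):
1. the sleeve is turned home and both jaws grip the card (value of joint sleeve above 1.28 rad and contact force between each of jaw_l, jaw_r and card above 1 N), for 0.2 s.
2. the clip is off the bench, squeezed open by the fingers (value of joint each of clip_l, clip_r above 0.17 rad and height (world z) of clip above 0.02 m and contact force between the fingers and clip above 3 N), for 0.2 s.
At the end, for the whole second after the job is handed in: Sleeve past 1.28, both jaws press the card over 1 N, card upright. Fingers hold the clip over 20 mm up, both halves past 0.17 rad, within 0.2 rad of the card line, mouth 6-33 mm past the edge, 8 mm of mid-plane, 22-72 mm up the card; clip clear of card and stand; all still (all of step 1 and all of step 2 and contact force between clip and stand below 0.2 N and contact force between clip and card below 0.3 N and x of clip_mouth in the frame of card between -0.059 and -0.032 m and y of clip_mouth in the frame of card between -0.008 and 0.008 m and z of clip_mouth in the frame of card between 0.022 and 0.072 m and angle between the x axis of clip and the x axis of card, either way round below 0.2 rad and angle between card's own z axis and vertical below 0.1 rad and angle between clip's own z axis and vertical below 0.25 rad and linear speed of each of clip, card below 0.02 m/s); the arm keeps its last pose, push and grip.
It fails at once if the clip bites or shoves the card (over 5 N) (contact force between clip and card above 5 N).
It fails at once if the card is tipped over (angle between card's own z axis and vertical above 0.4 rad).
It fails at once if a bystander is moved more than 40 mm (distance of any of controller, jar, bowl, ring, remote, mug from where it was at the start of the episode above 0.04 m).
It also fails if it takes over 53 s, if anything falls off the work surface, if the arm or the gripper's body presses on something with over 40 N, if the wrist force passes 120 N, or if a joint passes its speed limit or range.

### The arm

A 6-joint arm with a two-finger parallel gripper is mounted at the origin on the work surface. World frame = base frame: x ahead of the robot, y to its left, z up, the work surface at z = 0. Lengths are in m, angles in degrees, forces in N, time in s.
With the tool pointing down it reaches from about 0.35 to 0.875 m from the base axis. Payload 4.2 kg.
Tool frame: the origin (TCP) lies between the finger pads, 19 mm behind the fingertips; this is the grasp point; z points along the fingers, y is the line along which they close (so a half turn about z gives the same grasp; the last joint's range is limited). The gripper opens to 87 mm and grips with 3 to 60 N. Pads are 19 mm wide; open, the fingers measure 117 mm over their backs; the gripper's body (75 mm by 190 mm) begins 51 mm behind the grasp point.
Start: joints at [92.109, 22.042, 0.453, 0, -68.411, -14.817], TCP at [0.137, 0.61, 0.241] pointing down, gripper open.
Joint ranges: [-179.83, 179.83], [-69.29, 118.12], [-61.27, 80.66], [-181.25, 117.63], [-171.15, -9.14], [-177.46, 177.46]. Speed limits (degrees/s): [159.86, 159.86, 180, 180, 180, 180].

### API

Orientations are given as a 3x3 rotation matrix whose columns are the frame's x, y, z axes.
In Python, from station import r gives the robot as it stands.
- The arm moves only by the tool servo_tool, never from a script. Its argument "targets" is a list of rows, each a list of 5 numbers: the shift along the world's x, y, z in units of 30 mm (1.0 is 30 mm), then the turn about the world's z in rad, then the finger opening in mm, from 0 to 87. In form: [[x, y, z, turn, gripper], ...]. A call has exactly 5 rows; each row is the pose to reach, as a shift and turn from the pose commanded when the call began; what a row does not reach only later rows make up. A row lasts 1/12 s, in which the tool goes at most 41.7 mm and 7.16 degrees, less where a joint would pass 70% of its speed; a pose out of reach is approached as far as the arm can. A call with a gripper value outside its range is refused whole. The fingers move at their own pace and stop on an object; the grip force is fixed at half the most. Time passes only in rows, so rows that repeat a pose let the fingers close, or fill a call up. It gives the time, the measured TCP pose, the force, the opening and the grip force at its end, in the units of the state.
- r.sense(): the state, without advancing time (a new reading comes with each control period).
- r.capture(name): name is "scene" or "top"; returns a dict with "pixels" (420x560x3 uint8, red, green, blue), "fx", "fy", "cx", "cy" (pixels), "dist_coeffs" ([k1, k2, p1, p2, k3] as OpenCV has them; the pictures are not rectified), "world_from_camera" (4x4, takes a point from camera to world coordinates). Camera axes: x right, y down, z forward; pixel columns grow to the right and rows downward; lengths in m; the calibration is good to about 2 mm. A picture is of the moment at which its call begins. There is no depth.
- r.finish_job(): hands the job in; it is judged then, once.
The state is a dict: "time_s": time; "joints": joint angles; "joint_velocities": joint speeds; "effort": joint torques, N m; "tcp_pos": TCP position; "ee_rot": TCP orientation; "wrist_force": force on the tool from outside, world axes, zero at the start; "moment": the same for the moment, N m; "gripper_width": opening from 0.0 (shut) to 1.0 (fully open); "gripper_force": force on a finger pad.
Only numpy, scipy, OpenCV 4.12 (cv2) and the standard library are available. Lean on these libraries where they do the work, as an engineer would, in place of code of your own. Each camera call takes 0.05 s, during which the arm holds its last target. There are 200 camera calls.

## Working session

There is one attempt and no reset: what is moved stays moved. The work goes in short steps, Python scripts to look and compute and a tool call to move; the robot and the scene stay as the last step left them, time stands still between calls to the robot, and variables do not carry over. Pictures are saved under pics/ and viewed, at most 10 in all, crops included, and the job is handed in when it is done.

Besides the shell and the picture viewer there is one more tool, called after ">>>" by a JSON object that holds its "name" and its "arguments". servo_tool: Moves the arm, as the interface text tells. Its arguments: {"type":"object","properties":{"targets":{"type":"array","items":{"type":"array","items":{"type":"number"}}}},"required":["targets"]}

```bash
ls; mkdir -p pics
cat > h.py <<'E'
import numpy as np, cv2, json
from station import r
def cap(n,f):
    c=r.capture(n); cv2.imwrite(f'pics/{f}.png',cv2.cvtColor(c['pixels'],cv2.COLOR_RGB2BGR))
    np.save(f'pics/{f}.npy',c,allow_pickle=True); return c
def load(f): return np.load(f'pics/{f}.npy',allow_pickle=True).item()
def K(c): return np.array([[c['fx'],0,c['cx']],[0,c['fy'],c['cy']],[0,0,1.]])
def px2w(c,uv,z):
    T=np.array(c['world_from_camera']); u=cv2.undistortPoints(np.array([[uv]],float),K(c),np.array(c['dist_coeffs']))[0,0]
    d=T[:3,:3]@[u[0],u[1],1]; o=T[:3,3]; return o+d*(z-o[2])/d[2]
def w2px(c,P):
    T=np.linalg.inv(np.array(c['world_from_camera'])); R=T[:3,:3]
    return cv2.projectPoints(np.array(P,float).reshape(-1,3),cv2.Rodrigues(R)[0],T[:3,3],K(c),np.array(c['dist_coeffs']))[0][:,0]
E
python3 - <<'E'
from h import *
print(r.sense())
for n in('scene','top'):
    c=cap(n,n+'0'); print(np.round(c['world_from_camera'],3),c['fx'])
E
```

```text
pics
{'time_s': 0.0, 'joints': array([ 9.21095130e+01,  2.20916268e+01,  3.80139863e-01, -2.97292942e-02,
       -6.84138808e+01, -1.48168890e+01]), 'joint_velocities': array([-0.06602799, -0.03224757,  0.05667056,  0.03343571,  0.02788726,
       -0.04530953]), 'effort': array([ 2.12587460e-03, -3.90666139e+01,  1.87408984e+01,  4.21960786e+00,
        1.10346690e-02, -1.96945625e-04]), 'tcp_pos': array([0.1373321 , 0.60913709, 0.24015101]), 'ee_rot': array([[ 9.75464127e-01, -2.20158068e-01, -4.01615524e-04],
       [-2.20158415e-01, -9.75461641e-01, -2.20430902e-03],
       [ 9.35358785e-05,  2.23864341e-03, -9.99997490e-01]]), 'wrist_force': array([ 0.45719342, -0.07502962,  0.13028969]), 'moment': array([-0.01488868,  0.06705005,  0.03743559]), 'gripper_force': 0.0, 'gripper_width': 0.9950720570087169}
[[-0.759  0.375 -0.533  1.103]
 [ 0.651  0.421 -0.631  0.652]
 [-0.012 -0.826 -0.564  0.697]
 [ 0.     0.     0.     1.   ]] 473.5723989693155
[[-2.40e-02 -9.74e-01  2.23e-01  1.96e-01]
 [-1.00e+00  2.40e-02  1.00e-03 -4.90e-02]
 [-6.00e-03 -2.23e-01 -9.75e-01  1.29e+00]
 [ 0.00e+00  0.00e+00  0.00e+00  1.00e+00]] 432.94070884308536
```

View pics/scene0.png

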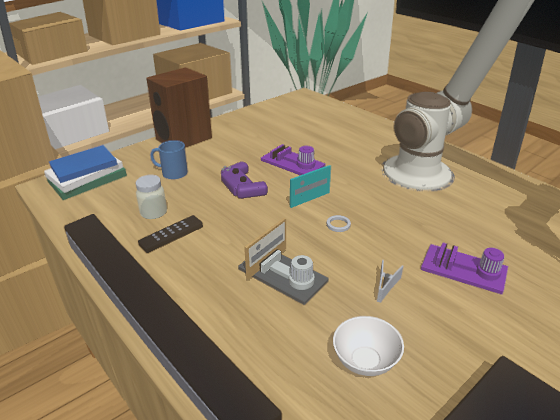

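View pics/top0.png

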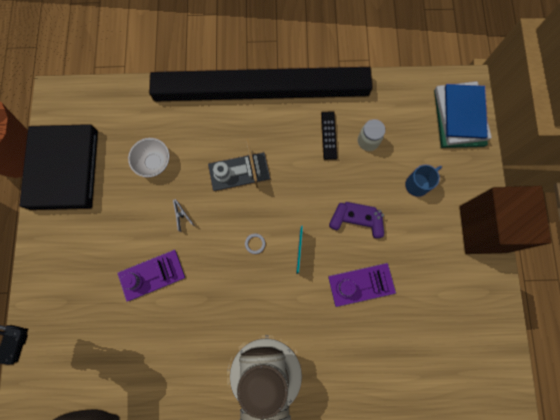

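The scene picture shows the grey stand and photo card at about (285,265), and the clip at (388,280). Stand candidates in the top picture are grey (240,170), purple (152,275) and purple (362,285). The grey one holding the photo card (257,167) fits the description, since the purple ones are excluded. The turquoise card at (300,250) is the look-alike. I'll confirm this in one enlarged crop.

Run:
```python
import cv2
a=cv2.imread('pics/top0.png')[135:240,160:280]; b=cv2.imread('pics/scene0.png')[205:310,230:410]
cv2.imwrite('pics/c1.png',cv2.resize(a,None,fx=5.7,fy=5.7,interpolation=cv2.INTER_CUBIC))
cv2.imwrite('pics/c2.png',cv2.resize(b,None,fx=4.4,fy=4.4,interpolation=cv2.INTER_CUBIC))
```

```text
(no output)
```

View pics/c1.png

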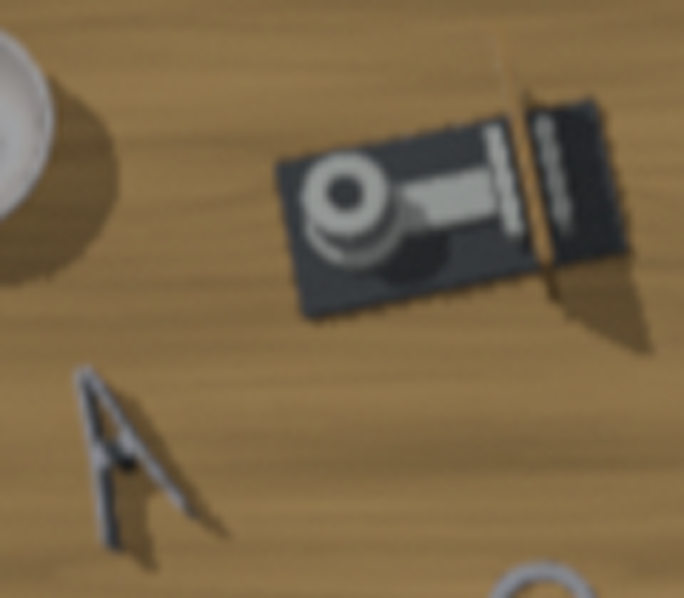

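View pics/c2.png

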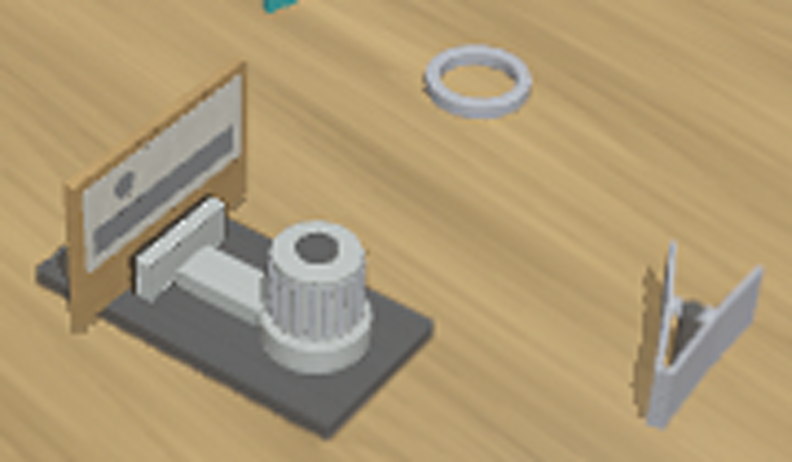

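The crops confirm it. The grey stand with the photo card has its sleeve axis at top-crop (347,195) and base corners (277,163), (305,318), (632,255) and (597,98). The clip's jaw tip is at (85,370), with handle ends at (110,545) and (190,510) on the robot's side.

Run:
```python
from h import *
from scipy.optimize import least_squares
t,s=load('top0'),load('scene0')
T=lambda p:((p[0]+.5)/5.7-.5+160,(p[1]+.5)/5.7-.5+135)
S=lambda p:((p[0]+.5)/4.4-.5+230,(p[1]+.5)/4.4-.5+205)
def fit(obs,x0):
    def f(q):
        R=np.array([[np.cos(q[2]),-np.sin(q[2]),0],[np.sin(q[2]),np.cos(q[2]),0],[0,0,1]])
        return np.concatenate([w2px(c,R@P+[q[0],q[1],0])[0]-np.array(m(p)) for c,m,P,p in
          [(t if k=='t' else s,T if k=='t' else S,np.array(P)/1000,p) for k,P,p in obs]])
    o=least_squares(f,x0,loss='soft_l1'); print(np.round(o.x,4),np.degrees(o.x[2]));print(np.round(f(o.x).reshape(-1,2),1).tolist()); return o.x
for g in (277,195),: print(px2w(t,T((347,195)),.066),px2w(t,T((85,370)),.036),px2w(t,T((545,265)),.097))
# stand x away from robot; y +95 sleeve
fit([('t',(45,135,12),(277,163)),('t',(-45,135,12),(305,318)),('t',(-45,-45,12),(632,255)),('t',(45,-45,12),(597,98)),
 ('t',(0,95,66),(347,195)),('s',(0,95,66),(317,247)),('s',(-45,135,12),(432,325)),('s',(45,135,12),(328,433)),('s',(45,-45,12),(38,270))],[.6,0,0])
print('card');fit([('t',(-65,0,97),(545,265)),('t',(65,0,97),(497,38)),('s',(65,0,97),(76,186)),('s',(-65,0,97),(244,66))],[.6,0,0])
print('clip');fit([('t',(45,0,36),(85,370)),('t',(-48,23.5,36),(106,547)),('t',(-48,-23.5,36),(192,512)),
 ('s',(45,0,36),(661,372)),('s',(45,0,0),(655,425)),('s',(-48,23.5,36),(762,268)),('s',(-48,-23.5,36),(672,245))],[.45,.2,.3])
for u,z,n in [((255,244),.01,'ring'),((149,158),.03,'bowl'),((300,250),.08,'turq'),((329,136),.018,'remote')]: print(n,px2w(t,u,z))
```

```text
[0.5878988  0.12074292 0.066     ] [0.50521426 0.26164041 0.036     ] [0.53863935 0.01668185 0.097     ]
[0.6055 0.0291 0.1791] 10.262780806405214
[[-1.1, -0.4], [-1.2, -0.1], [-0.8, -0.5], [-0.3, -0.2], [-0.6, -0.2], [-0.2, -0.4], [0.8, -2.1], [-0.6, -2.7], [-0.7, -2.2]]
card
[0.6026 0.0303 0.2014] 11.539710516761913
[[-0.2, -0.1], [-1.2, -1.9], [-0.2, -0.9], [0.2, -3.3]]
clip
[0.4649 0.2478 0.3981] 22.810626362282516
[[-1.2, -0.3], [-1.0, -0.1], [-1.2, -0.4], [0.2, -0.6], [-0.6, 0.1], [0.2, -1.5], [-0.6, -2.3]]
ring [0.36945556 0.02435815 0.01      ]
bowl [0.63979984 0.34556245 0.03      ]
turq [ 0.34003046 -0.10540286  0.08      ]
remote [ 0.70176728 -0.21129664  0.018     ]
```

>>> {"name": "servo_tool", "arguments": {"targets": [[0.92,-1.0,0,0,87],[1.84,-2.0,0,0,87],[2.76,-3.0,0,0,87],[3.68,-4.0,0,0,87],[4.6,-5.0,0,0,87]]}}

```text
time_s: 0.52
tcp_pos: [0.2762, 0.4579, 0.2408]
ee_rot: [[0.976, -0.219, -0.0], [-0.219, -0.976, -0.001], [-0.0, 0.001, -1.0]]
wrist_force: [0.9, 0.7, -0.0]
gripper_width: 1.002
gripper_force: 0.0
```

>>> {"name": "servo_tool", "arguments": {"targets": [[0.92,-1.0,0,0,87],[1.84,-2.0,0,0,87],[2.76,-3.0,0,0,87],[3.68,-4.0,0,0,87],[4.6,-5.0,0,0,87]]}}

```text
time_s: 0.93
tcp_pos: [0.4142, 0.3078, 0.2411]
ee_rot: [[0.976, -0.22, -0.0], [-0.22, -0.976, -0.0], [-0.0, 0.0, -1.0]]
wrist_force: [1.1, 0.9, -0.9]
gripper_width: 0.998
gripper_force: 0.0
```

>>> {"name": "servo_tool", "arguments": {"targets": [[0.92,-1.0,0,0,87],[1.84,-2.0,0,0,87],[2.76,-3.0,0,0,87],[3.68,-4.0,0,0,87],[4.6,-5.0,0,0,87]]}}

```text
time_s: 1.35
tcp_pos: [0.5523, 0.1578, 0.2409]
ee_rot: [[0.975, -0.22, -0.001], [-0.22, -0.975, -0.0], [-0.001, 0.0, -1.0]]
wrist_force: [1.1, 1.3, -0.2]
gripper_width: 0.998
gripper_force: 0.0
```

>>> {"name": "servo_tool", "arguments": {"targets": [[0.6,-0.6,-0.4,0,87],[1.0,-1.0,-0.8,0,87],[1.23,-1.25,-1.2,0,87],[1.23,-1.25,-1.6,0,87],[1.23,-1.25,-2.0,0,87]]}}

```text
time_s: 1.77
tcp_pos: [0.5882, 0.1216, 0.1797]
ee_rot: [[0.975, -0.221, -0.002], [-0.221, -0.975, -0.0], [-0.001, 0.001, -1.0]]
wrist_force: [0.2, 0.1, 0.2]
gripper_width: 1.002
gripper_force: 0.0
```

Run:
```python
from h import *
s=r.sense(); print({k:np.round(s[k],3) for k in('time_s','joints','tcp_pos','ee_rot','wrist_force','moment')})
a=cap('scene','s1');b=cap('top','t1')
p=s['tcp_pos']
for c,n in((a,'s1'),(b,'t1')):
    q=w2px(c,[p,p+.019*s['ee_rot'][:,2],[.5886,.1226,.066]]);print(n,np.round(q,1).tolist())
x,y=np.round(w2px(a,p)[0]).astype(int)
cv2.imwrite('pics/c3.png',cv2.resize(cv2.imread('pics/s1.png')[y-60:y+60,x-70:x+70],None,fx=5,fy=5,interpolation=cv2.INTER_CUBIC)); print(x,y)
```

```text
{'time_s': np.float64(1.767), 'joints': array([ 2.7103e+01,  2.2536e+01, -8.0930e+00, -2.1000e-02, -5.9462e+01,
        5.0133e+01]), 'tcp_pos': array([0.588, 0.122, 0.18 ]), 'ee_rot': array([[ 0.975, -0.221, -0.002],
       [-0.221, -0.975, -0.   ],
       [-0.001,  0.001, -1.   ]]), 'wrist_force': array([0.229, 0.113, 0.163]), 'moment': array([0.087, 0.02 , 0.017])}
s1 [[302.4, 214.4], [302.2, 222.5], [301.4, 260.3]]
t1 [[214.4, 156.0], [215.4, 158.3], [219.8, 168.6]]
302 214
```

View pics/c3.png

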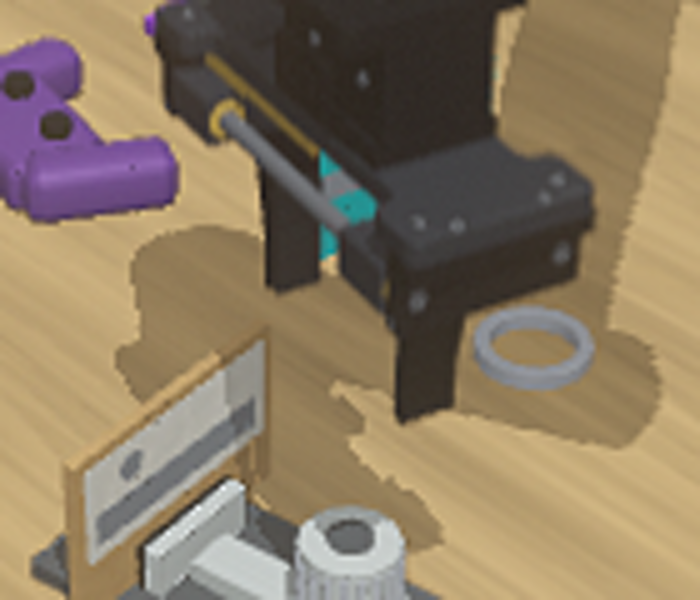

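The crop shows the open fingers straddling the sleeve. The fingertip midpoint is at about (304,224) against a predicted (302,222), and the sleeve top is at (302,261) against (301,260). That is aligned, so I'll descend and grip.

>>> {"name": "servo_tool", "arguments": {"targets": [[0,0,-1.0,0,87],[0,0,-2.0,0,87],[0,0,-3.0,0,87],[0,0,-3.7,0,87],[0,0,-4.15,0,87]]}}

```text
time_s: 2.28
tcp_pos: [0.5869, 0.1223, 0.0546]
ee_rot: [[0.976, -0.219, -0.003], [-0.219, -0.976, -0.001], [-0.003, 0.002, -1.0]]
wrist_force: [0.9, -0.3, 0.7]
gripper_width: 1.001
gripper_force: 0.0
```

>>> {"name": "servo_tool", "arguments": {"targets": [[0,0,0,0,70],[0,0,0,0,60],[0,0,0,0,52],[0,0,0,0,46],[0,0,0,0,40]]}}

```text
time_s: 2.7
tcp_pos: [0.5892, 0.1227, 0.0583]
ee_rot: [[0.976, -0.22, 0.003], [-0.22, -0.976, 0.001], [0.002, -0.002, -1.0]]
wrist_force: [0.1, 0.4, 0.3]
gripper_width: 0.707
gripper_force: 0.0
```

>>> {"name": "servo_tool", "arguments": {"targets": [[0,0,0,0,30],[0,0,0,0,30],[0,0,0,0,30],[0,0,0,0,30],[0,0,0,0,30]]}}

```text
time_s: 3.12
tcp_pos: [0.5886, 0.1223, 0.0573]
ee_rot: [[0.976, -0.22, 0.001], [-0.22, -0.976, 0.0], [0.001, -0.0, -1.0]]
wrist_force: [-0.6, -0.4, 2.2]
gripper_width: 0.497
gripper_force: 30.0
```

>>> {"name": "servo_tool", "arguments": {"targets": [[0,0,0,-0.08,30],[0,0,0,-0.17,30],[0,0,0,-0.26,30],[0,0,0,-0.35,30],[0,0,0,-0.44,30]]}}

```text
time_s: 3.53
tcp_pos: [0.5887, 0.1226, 0.0572]
ee_rot: [[0.787, -0.617, 0.001], [-0.617, -0.787, 0.0], [0.001, -0.001, -1.0]]
wrist_force: [0.1, 1.3, 3.5]
gripper_width: 0.498
gripper_force: 30.0
```

```bash
python3 -c "
from h import *
s=r.sense();print(s['moment'],s['wrist_force'],s['joints'])"
```

```text
[0.41987913 0.31050405 0.21572685] [0.14614196 1.25333092 3.54304177] [ 2.71782379e+01  3.03943167e+01 -1.55024884e+01  1.52228775e-02
 -4.40492131e+01  2.47141110e+01]
```

>>> {"name": "servo_tool", "arguments": {"targets": [[0,0,0,-0.09,30],[0,0,0,-0.18,30],[0,0,0,-0.27,30],[0,0,0,-0.36,30],[0,0,0,-0.44,30]]}}

```text
time_s: 3.95
tcp_pos: [0.5889, 0.1227, 0.0573]
ee_rot: [[0.449, -0.893, 0.001], [-0.893, -0.449, 0.001], [0.0, -0.002, -1.0]]
wrist_force: [-0.5, 2.0, 3.1]
gripper_width: 0.496
gripper_force: 30.0
```

```bash
python3 -c "
from h import *
s=r.sense();print(s['moment'],s['wrist_force'],s['joints'])"
```

```text
[0.57555999 0.14500662 0.20511178] [-0.52458312  2.00955345  3.09717612] [ 2.71835427e+01  3.03996395e+01 -1.54870777e+01  1.41474963e-02
 -4.40259034e+01 -4.85895475e-01]
```

>>> {"name": "servo_tool", "arguments": {"targets": [[0,0,0,-0.06,30],[0,0,0,-0.12,30],[0,0,0,-0.18,30],[0,0,0,-0.24,30],[0,0,0,-0.3,30]]}}

```text
time_s: 4.37
tcp_pos: [0.5891, 0.1228, 0.0573]
ee_rot: [[0.167, -0.986, 0.002], [-0.986, -0.167, 0.001], [-0.0, -0.002, -1.0]]
wrist_force: [-0.7, 2.2, 3.0]
gripper_width: 0.497
gripper_force: 30.0
```

```bash
python3 -c "
from h import *
s=r.sense();print(s['moment'],s['wrist_force'],s['joints'])"
```

```text
[0.53285095 0.04359094 0.21867362] [-0.65798519  2.22075229  3.01398683] [ 2.71837104e+01  3.04031682e+01 -1.54774379e+01  1.72733256e-02
 -4.40061715e+01 -1.75945524e+01]
```

>>> {"name": "servo_tool", "arguments": {"targets": [[0,0,0,-0.05,30],[0,0,0,-0.1,30],[0,0,0,-0.14,30],[0,0,0,-0.17,30],[0,0,0,-0.2,30]]}}

```text
time_s: 4.78
tcp_pos: [0.5892, 0.1225, 0.0573]
ee_rot: [[-0.028, -1.0, 0.002], [-1.0, 0.028, -0.0], [0.0, -0.002, -1.0]]
wrist_force: [-0.2, 1.7, 0.8]
gripper_width: 0.497
gripper_force: 30.0
```

```bash
python3 -c "
from h import *
s=r.sense();print(s['moment'],s['wrist_force'],s['joints'])"
```

```text
[0.6504648  0.1155229  0.90239756] [-0.18746705  1.65904606  0.83864474] [ 27.17326939  30.40835554 -15.48733084   0.09896907 -44.0185317
 -28.85782757]
```

>>> {"name": "servo_tool", "arguments": {"targets": [[0,0,0,-0.03,30],[0,0,0,-0.06,30],[0,0,0,-0.08,30],[0,0,0,-0.1,30],[0,0,0,-0.1,30]]}}

```text
time_s: 5.2
tcp_pos: [0.5893, 0.1226, 0.0574]
ee_rot: [[-0.13, -0.992, 0.002], [-0.992, 0.13, 0.0], [-0.001, -0.002, -1.0]]
wrist_force: [-0.5, 1.4, 4.4]
gripper_width: 0.498
gripper_force: 30.0
```

```bash
python3 -c "
from h import *
s=r.sense();print(s['moment'],s['wrist_force'],s['joints'])"
```

```text
[ 0.31287538 -0.22117832  0.56311738] [-0.4810435   1.36202887  4.35417568] [ 27.16489122  30.39652147 -15.47259041   0.04550122 -44.00692179
 -34.66157676]
```

The moment rose to 0.9 N m after 1.38 rad, so the sleeve is at its stop. Next I'll release, rise and go over the clip.

>>> {"name": "servo_tool", "arguments": {"targets": [[0,0,0,0,87],[0,0,0,0,87],[0,0,0,0,87],[0,0,0,0,87],[0,0,0,0,87]]}}

```text
time_s: 5.62
tcp_pos: [0.5879, 0.1218, 0.0562]
ee_rot: [[-0.131, -0.991, -0.001], [-0.991, 0.131, -0.0], [0.001, 0.001, -1.0]]
wrist_force: [0.1, -0.0, -0.2]
gripper_width: 0.79
gripper_force: 0.0
```

>>> {"name": "servo_tool", "arguments": {"targets": [[0,0,0.8,0,87],[0,0,1.8,0,87],[0,0,2.8,0,87],[0,0,3.6,0,87],[0,0,4.0,0,87]]}}

```text
time_s: 6.03
tcp_pos: [0.5897, 0.1225, 0.1805]
ee_rot: [[-0.131, -0.991, 0.005], [-0.991, 0.131, 0.002], [-0.002, -0.005, -1.0]]
wrist_force: [0.3, 0.7, -0.3]
gripper_width: 0.994
gripper_force: 0.0
```

>>> {"name": "servo_tool", "arguments": {"targets": [[-1.0,0.75,0,-0.11,87],[-2.0,1.5,0,-0.22,87],[-3.0,2.3,0,-0.33,87],[-4.1,3.05,0,-0.44,87],[-5.06,3.8,0,-0.55,87]]}}

```text
time_s: 6.45
tcp_pos: [0.4356, 0.2357, 0.1766]
ee_rot: [[-0.631, -0.775, -0.001], [-0.775, 0.631, -0.0], [0.001, 0.001, -1.0]]
wrist_force: [0.1, 0.3, -0.1]
gripper_width: 1.0
gripper_force: 0.0
```

>>> {"name": "servo_tool", "arguments": {"targets": [[0,0,0,-0.11,87],[0,0,0,-0.22,87],[0,0,0,-0.33,87],[0,0,0,-0.43,87],[0,0,0,-0.49,87]]}}

```text
time_s: 6.87
tcp_pos: [0.4372, 0.2354, 0.1766]
ee_rot: [[-0.921, -0.389, -0.001], [-0.389, 0.921, -0.0], [0.001, 0.0, -1.0]]
wrist_force: [-0.9, -0.5, 0.1]
gripper_width: 1.001
gripper_force: 0.0
```

Run:
```python
from h import *
s=r.sense(); print({k:np.round(s[k],4) for k in('time_s','joints','tcp_pos','ee_rot','wrist_force','moment')}, 'yaw',np.degrees(np.arctan2(s['ee_rot'][1,0],s['ee_rot'][0,0])))
a=cap('scene','s2')
cv2.imwrite('pics/c4.png',cv2.resize(cv2.imread('pics/s2.png')[190:340,235:435],None,fx=4,fy=4,interpolation=cv2.INTER_CUBIC))
```

```text
{'time_s': np.float64(6.8667), 'joints': array([ 4.705600e+01,  1.309270e+01, -2.264840e+01, -1.910000e-02,
       -5.428450e+01, -1.141637e+02]), 'tcp_pos': array([0.4372, 0.2354, 0.1766]), 'ee_rot': array([[-9.213e-01, -3.888e-01, -5.000e-04],
       [-3.888e-01,  9.213e-01, -1.000e-04],
       [ 5.000e-04,  1.000e-04, -1.000e+00]]), 'wrist_force': array([-0.9315, -0.4593,  0.0883]), 'moment': array([ 0.088 , -0.1446, -0.0037])} yaw -157.11879402738637
```

View pics/c4.png

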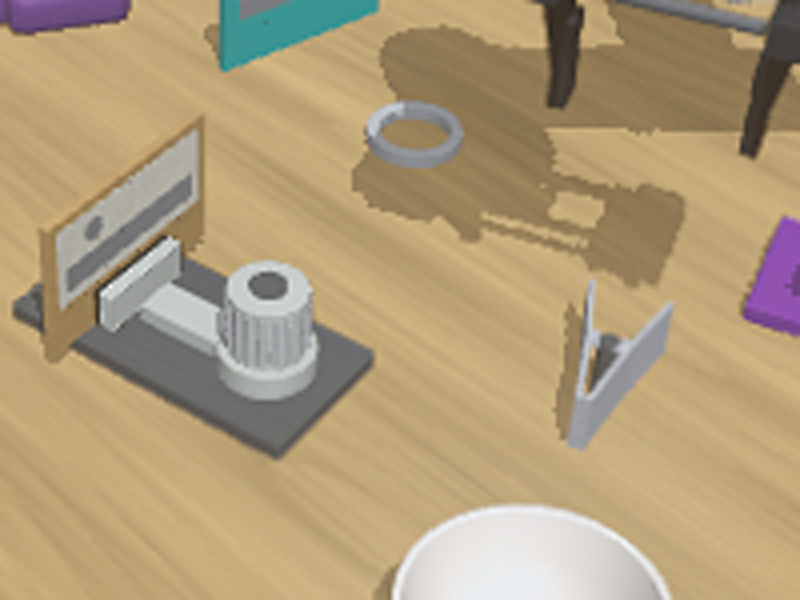

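The crop shows the jaw (140,280) now against the upright card, and the clip undisturbed at (615,370). I'll descend on its handles.

>>> {"name": "servo_tool", "arguments": {"targets": [[0,0,-0.9,0,87],[0,0,-1.8,0,87],[0,0,-2.7,0,87],[0,0,-3.5,0,87],[0,0,-4.0,0,87]]}}

```text
time_s: 7.33
tcp_pos: [0.4365, 0.2343, 0.0544]
ee_rot: [[-0.919, -0.393, -0.003], [-0.393, 0.919, -0.002], [0.004, -0.001, -1.0]]
wrist_force: [0.2, 0.3, -0.2]
gripper_width: 1.001
gripper_force: 0.0
```

>>> {"name": "servo_tool", "arguments": {"targets": [[0,0,-0.4,0,87],[0,0,-0.8,0,87],[0,0,-1.05,0,87],[0,0,-1.05,0,87],[0,0,-1.05,0,87]]}}

```text
time_s: 7.75
tcp_pos: [0.4377, 0.2353, 0.0252]
ee_rot: [[-0.919, -0.393, -0.0], [-0.393, 0.919, -0.001], [0.001, -0.0, -1.0]]
wrist_force: [0.2, 0.3, 0.8]
gripper_width: 1.0
gripper_force: 0.0
```

>>> {"name": "servo_tool", "arguments": {"targets": [[0,0,0,0,75],[0,0,0,0,65],[0,0,0,0,57],[0,0,0,0,52],[0,0,0,0,47]]}}

```text
time_s: 8.17
tcp_pos: [0.4378, 0.2356, 0.0257]
ee_rot: [[-0.92, -0.393, 0.001], [-0.393, 0.92, 0.001], [-0.001, 0.0, -1.0]]
wrist_force: [0.2, -0.4, 0.2]
gripper_width: 0.707
gripper_force: 0.0
```

>>> {"name": "servo_tool", "arguments": {"targets": [[0,0,0,0,43],[0,0,0,0,40],[0,0,0,0,36],[0,0,0,0,32],[0,0,0,0,28]]}}

```text
time_s: 8.58
tcp_pos: [0.4373, 0.2351, 0.0252]
ee_rot: [[-0.92, -0.393, -0.001], [-0.393, 0.92, -0.001], [0.001, -0.0, -1.0]]
wrist_force: [-1.2, -0.5, 1.4]
gripper_width: 0.371
gripper_force: 6.4
```

>>> {"name": "servo_tool", "arguments": {"targets": [[0,0,0,0,22],[0,0,0,0,16],[0,0,0,0,12],[0,0,0,0,12],[0,0,0,0,12]]}}

```text
time_s: 9.0
tcp_pos: [0.4375, 0.2352, 0.0253]
ee_rot: [[-0.92, -0.393, -0.0], [-0.393, 0.92, -0.0], [0.0, -0.0, -1.0]]
wrist_force: [-2.0, -0.9, 2.3]
gripper_width: 0.267
gripper_force: 30.0
```

Run:
```python
from h import *
s=r.sense(); print({k:np.round(s[k],4) for k in('time_s','tcp_pos','wrist_force','moment','gripper_width','gripper_force')})
```

```text
{'time_s': np.float64(9.0), 'tcp_pos': array([0.4375, 0.2352, 0.0253]), 'wrist_force': array([-2.003 , -0.9113,  2.2535]), 'moment': array([-0.1637,  0.37  , -0.0177]), 'gripper_width': np.float64(0.2666), 'gripper_force': np.float64(30.0003)}
```

>>> {"name": "servo_tool", "arguments": {"targets": [[0,0,0.3,0,12],[0,0,1.0,0,12],[0,0,1.8,0,12],[0,0,2.5,0,12],[0,0,3.0,0,12]]}}

```text
time_s: 9.42
tcp_pos: [0.4386, 0.2362, 0.1177]
ee_rot: [[-0.919, -0.393, 0.003], [-0.393, 0.919, 0.003], [-0.004, 0.001, -1.0]]
wrist_force: [1.1, -0.4, -0.6]
gripper_width: 0.264
gripper_force: 30.0
```

>>> {"name": "servo_tool", "arguments": {"targets": [[0,0,0.2,0,12],[0,0,0.4,0,12],[0,0,0.5,0,12],[0,0,0.5,0,12],[0,0,0.5,0,12]]}}

```text
time_s: 9.83
tcp_pos: [0.4373, 0.2351, 0.1295]
ee_rot: [[-0.92, -0.393, -0.001], [-0.393, 0.92, -0.001], [0.002, -0.0, -1.0]]
wrist_force: [0.2, -0.0, -0.7]
gripper_width: 0.265
gripper_force: 30.0
```

Run:
```python
from h import *
s=r.sense(); print({k:np.round(s[k],4) for k in('time_s','tcp_pos','wrist_force','moment','gripper_width','gripper_force')})
a=cap('scene','s3');b=cap('top','t3')
R=s['ee_rot']; p=s['tcp_pos']; fx=-R[:,0]; n=p+.075*fx+[0,0,-.007]
L=[]
for c,f in((a,'s3'),(b,'t3')):
    q=w2px(c,n)[0]; x,y=np.round(q).astype(int); print(f,q,'crop org',x-35,y-45)
    L.append(cv2.resize(cv2.imread(f'pics/{f}.png')[y-45:y+45,x-35:x+35],None,fx=5.5,fy=5.5,interpolation=cv2.INTER_CUBIC))
cv2.imwrite('pics/c5.png',np.hstack(L))
```

```text
{'time_s': np.float64(9.8333), 'tcp_pos': array([0.4373, 0.2351, 0.1295]), 'wrist_force': array([ 0.2465, -0.0078, -0.7095]), 'moment': array([ 0.0856, -0.0937,  0.0019]), 'gripper_width': np.float64(0.2648), 'gripper_force': np.float64(29.9998)}
s3 [385.15475526 255.10004018] crop org 350 210
t3 [166.04035635 191.94721214] crop org 131 147
```

View pics/c5.png

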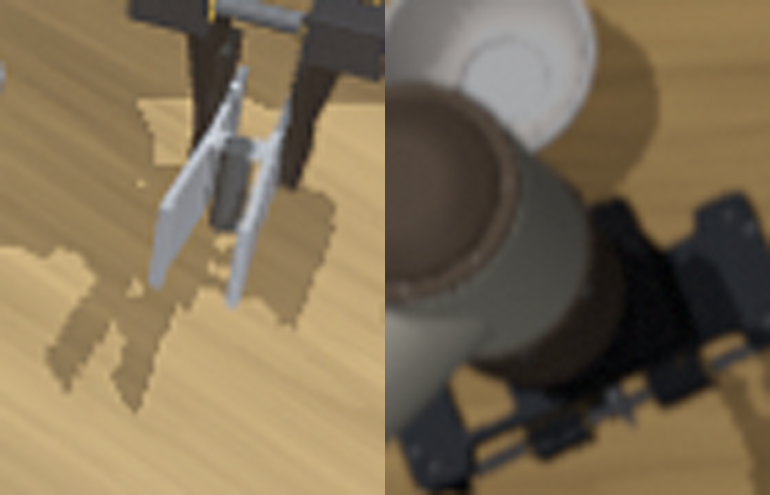

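The crop shows the clip held with its jaws open. The tips are at scene crop (160,246) and (239,267), so the mouth is at about (386,256), matching the predicted (385,255). I'll go to a standoff in line with the card.

>>> {"name": "servo_tool", "arguments": {"targets": [[0,-0.6,0,-0.03,12],[0,-1.5,0,-0.08,12],[0,-2.4,0,-0.13,12],[0,-3.3,0,-0.18,12],[0,-4.2,0,-0.22,12]]}}

```text
time_s: 10.35
tcp_pos: [0.4371, 0.1081, 0.1296]
ee_rot: [[-0.983, -0.181, -0.001], [-0.181, 0.983, -0.001], [0.001, -0.001, -1.0]]
wrist_force: [1.1, -0.7, -2.0]
gripper_width: 0.263
gripper_force: 30.0
```

>>> {"name": "servo_tool", "arguments": {"targets": [[-0.1,-0.9,0,0,12],[-0.2,-1.8,0,0,12],[-0.25,-2.7,-0.2,0,12],[-0.25,-3.4,-0.5,0,12],[-0.25,-3.7,-0.8,0,12]]}}

```text
time_s: 10.77
tcp_pos: [0.4293, -0.0037, 0.1056]
ee_rot: [[-0.984, -0.181, -0.001], [-0.181, 0.984, -0.0], [0.001, -0.0, -1.0]]
wrist_force: [-0.7, 0.2, -1.9]
gripper_width: 0.266
gripper_force: 30.0
```

>>> {"name": "servo_tool", "arguments": {"targets": [[0,0,-0.4,0,12],[0,0,-0.8,0,12],[0,0,-1.1,0,12],[0,0,-1.2,0,12],[0,0,-1.2,0,12]]}}

```text
time_s: 11.18
tcp_pos: [0.4294, -0.0019, 0.0692]
ee_rot: [[-0.983, -0.183, -0.003], [-0.183, 0.983, -0.001], [0.003, -0.001, -1.0]]
wrist_force: [-0.0, -0.7, -1.9]
gripper_width: 0.268
gripper_force: 30.0
```

Run:
```python
from h import *
s=r.sense(); print({k:np.round(s[k],4) for k in('time_s','tcp_pos','ee_rot','wrist_force','gripper_width','gripper_force')})
a=cap('scene','s4');b=cap('top','t4')
R=s['ee_rot']; p=s['tcp_pos']; n=p-.075*R[:,0]+[0,0,-.007]
L=[]
for c,f in((a,'s4'),(b,'t4')):
    q=w2px(c,[n,[.540,.0175,.097],[.540,.0175,.0545]]); x,y=np.round(q[1]).astype(int); print(f,q.round(1).tolist(),'crop org',x-35,y-40)
    L.append(cv2.resize(cv2.imread(f'pics/{f}.png')[y-40:y+50,x-35:x+35],None,fx=5.5,fy=5.5,interpolation=cv2.INTER_CUBIC))
cv2.imwrite('pics/c6.png',np.hstack(L))
```

```text
{'time_s': np.float64(11.1833), 'tcp_pos': array([ 0.4294, -0.0019,  0.0692]), 'ee_rot': array([[-9.832e-01, -1.826e-01, -2.800e-03],
       [-1.826e-01,  9.832e-01, -1.100e-03],
       [ 3.000e-03, -5.000e-04, -1.000e+00]]), 'wrist_force': array([-0.0269, -0.6989, -1.89  ]), 'gripper_width': np.float64(0.2677), 'gripper_force': np.float64(29.9998)}
s4 [[295.4, 221.8], [285.0, 216.5], [285.0, 232.0]] crop org 250 177
t4 [[257.7, 196.0], [254.9, 180.6], [255.8, 184.6]] crop org 220 141
```

View pics/c6.png

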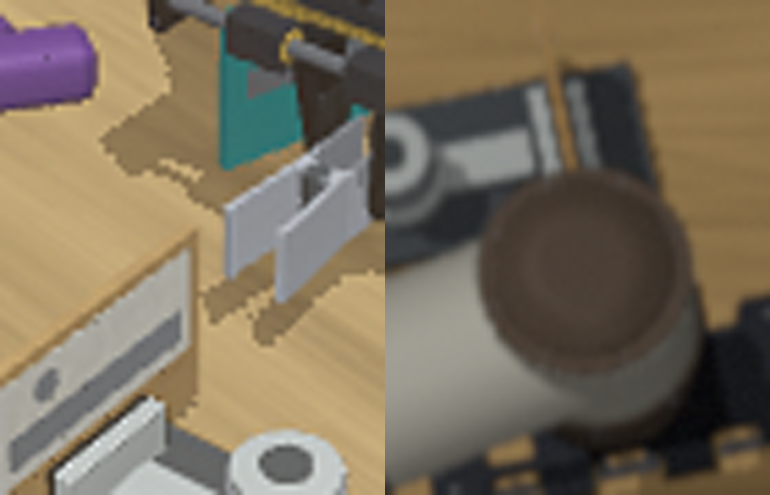

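```bash
python3 - <<'E'
from h import *
t,s=load('top0'),load('s4')
T=lambda p:((p[0]+.5)/5.7-.5+160,(p[1]+.5)/5.7-.5+135)
S=lambda p:((p[0]+.5)/5.5-.5+250,(p[1]+.5)/5.5-.5+177)
print('top edge bottom z.012',px2w(t,T((545,265)),.012))
o=np.array([.6055,.0291,0]);a=.1791;X=np.array([np.cos(a),np.sin(a),0]);Y=np.array([-X[1],X[0],0])
for n,x in (('near',-.065),('far',.065)):
  for y in(-.003,.003):
    for z in(.097,.012):
      P=o+X*x+Y*y+[0,0,z]; q=w2px(t,P)[0]; q2=w2px(s,P)[0]
      print(n,y,z,'c1',((q-[160,135]+.5)*5.7-.5).round(),'c6',((q2-[250,177]+.5)*5.5-.5).round())
print('S near -y top',px2w(s,S((197,232)),.097),'near +y top',px2w(s,S((190,247)),.097),'near+y bottom', px2w(s,S((190,415)),.012))
E
python3 - <<'E'
import cv2
a=cv2.imread('pics/s4.png')[205:275,225:325]; b=cv2.imread('pics/top0.png')[135:195,230:280]
cv2.imwrite('pics/c7.png',cv2.hconcat([cv2.resize(a,(500,350),interpolation=0),cv2.resize(b,(292,350),interpolation=0)]))
E
```

```text
top edge bottom z.012 [0.56302825 0.02137351 0.012     ]
near -0.003 0.097 c1 [549. 258.] c6 [186. 218.]
near -0.003 0.012 c1 [558. 302.] c6 [187. 385.]
near 0.003 0.097 c1 [537. 261.] c6 [198. 224.]
near 0.003 0.012 c1 [547. 305.] c6 [198. 390.]
far -0.003 0.097 c1 [501.  20.] c6 [-33. 379.]
far -0.003 0.012 c1 [513.  78.] c6 [-22. 550.]
far 0.003 0.097 c1 [490.  22.] c6 [-21. 385.]
far 0.003 0.012 c1 [502.  80.] c6 [-10. 557.]
S near -y top [0.54497056 0.02442166 0.097     ] near +y top [0.55375904 0.03016816 0.097     ] near+y bottom [0.5541834  0.03043594 0.012     ]
```

View pics/c7.png

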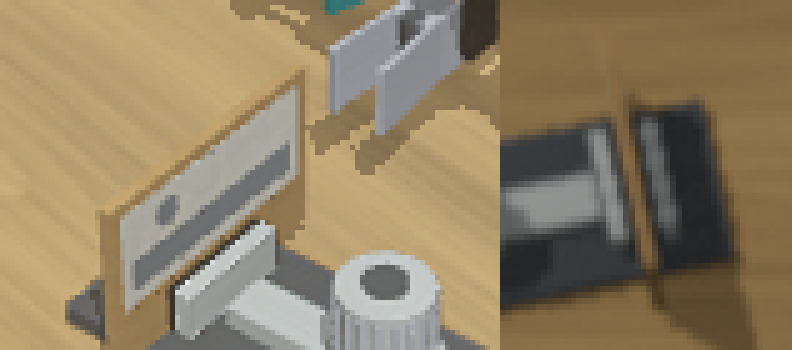

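The crops show the card's near edge at scene (286,219) and top (256.5,181). Both agree with the stand-derived edge (0.5415, 0.0175) once the camera bias is removed, and the mouth is lined up to within about 2 mm. I'll move in slowly.

>>> {"name": "servo_tool", "arguments": {"targets": [[0.2,0.0,0,0,12],[0.45,0.03,0,0,12],[0.7,0.06,0,0,12],[0.9,0.08,0,0,12],[1.0,0.09,0,0,12]]}}

```text
time_s: 11.7
tcp_pos: [0.4618, 0.0015, 0.0705]
ee_rot: [[-0.983, -0.183, 0.002], [-0.183, 0.983, 0.0], [-0.002, 0.0, -1.0]]
wrist_force: [-0.2, 0.1, -1.9]
gripper_width: 0.26
gripper_force: 30.0
```

>>> {"name": "servo_tool", "arguments": {"targets": [[0.15,0.02,0,0,12],[0.35,0.06,0,0,12],[0.55,0.1,0,0,12],[0.7,0.12,0,0,12],[0.75,0.13,0,0,12]]}}

```text
time_s: 12.12
tcp_pos: [0.4837, 0.0052, 0.0703]
ee_rot: [[-0.983, -0.183, 0.001], [-0.183, 0.983, 0.0], [-0.001, -0.0, -1.0]]
wrist_force: [0.6, 0.1, -0.6]
gripper_width: 0.262
gripper_force: 30.0
```

>>> {"name": "servo_tool", "arguments": {"targets": [[0,0,0,0,12],[0,0,0,0,12],[0,0,0,0,12],[0,0,0,0,12],[0,0,0,0,12]]}}

```text
time_s: 12.53
tcp_pos: [0.4824, 0.005, 0.0703]
ee_rot: [[-0.983, -0.183, -0.0], [-0.183, 0.983, -0.0], [0.0, 0.0, -1.0]]
wrist_force: [-0.5, 0.0, -1.0]
gripper_width: 0.265
gripper_force: 30.0
```

Run:
```python
from h import *
s=r.sense(); print({k:np.round(s[k],4) for k in('time_s','tcp_pos','ee_rot','wrist_force','moment','gripper_width')})
a=cap('scene','s5'); R=s['ee_rot']; p=s['tcp_pos']; n=p-.075*R[:,0]+[0,0,-.007]
print(n, w2px(a,n))
cv2.imwrite('pics/c8.png',cv2.resize(a['pixels'][195:260,245:330,::-1],None,fx=9,fy=9,interpolation=cv2.INTER_CUBIC))
```

```text
{'time_s': np.float64(12.5333), 'tcp_pos': array([0.4824, 0.005 , 0.0703]), 'ee_rot': array([[-9.831e-01, -1.829e-01, -1.000e-04],
       [-1.829e-01,  9.831e-01, -0.000e+00],
       [ 1.000e-04,  0.000e+00, -1.000e+00]]), 'wrist_force': array([-0.4718,  0.0207, -1.0291]), 'moment': array([ 0.0771, -0.1224,  0.0621]), 'gripper_width': np.float64(0.2647)}
[0.55613999 0.01868593 0.06328156] [[279.92011302 231.98627418]]
```

View pics/c8.png

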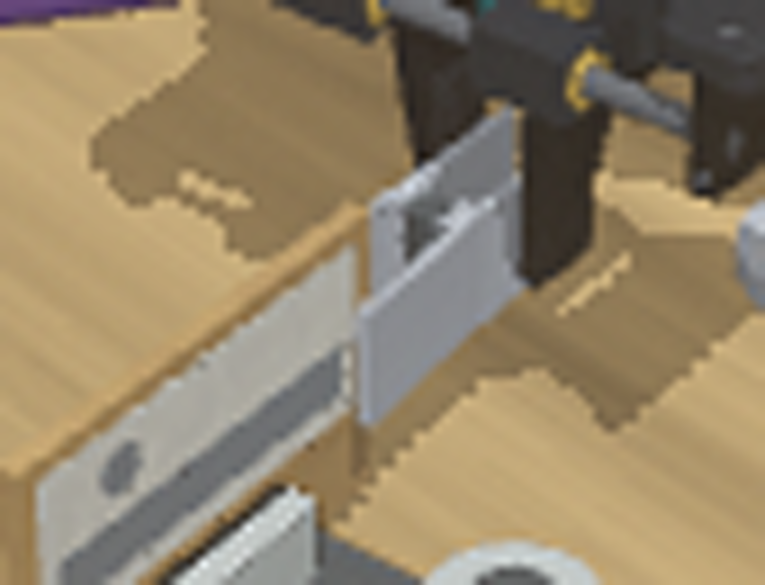

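The crop shows the front jaw tip (362,360) in front of the card and the rear jaw hidden behind its near edge (372,215). The plates are parallel, the mouth is about 13 mm past the edge and the lateral offset is about 1 mm. Wrist force shows no contact and the clip is squeezed home at 23 mm, so I'm handing in.

```bash
python3 -c "
from station import r
print(r.finish_job())"
```

```text
the job is handed in; nothing more can be done
None
```

I handed the job in at about 12.6 s: the sleeve is turned to its stop with a jaw seen against the card, and the open clip is held straddling the card's near edge, about 13 mm past it, with no contact felt at the wrist; the judge's verdict was not shown.

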